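Pop the harmonica out of its case and trap it

ROBOT

A 6-joint arm with a two-finger parallel gripper is mounted at the origin on the work surface. World frame = base frame: x ahead of the robot, y to its left, z up, the work surface at z = 0. Lengths are in m, angles in rad, forces in N, time in s.
With the tool pointing down it reaches from about 0.275 to 0.825 m from the base axis. Payload 4.9 kg.
Tool frame: the origin (TCP) lies midway between the tips of the shut fingers; the grasp point (between the pads) lies 19 mm behind it (bot.grip_depth is the distance from the TCP to the grasp point, in m); y points along the fingers, x is the direction in which the jaws open and shut, and the axes are right-handed (so a half turn about y gives the same grasp; the last joint's range is limited). The gripper opens to 85 mm and grips with 20 to 120 N. Pads are 22 mm wide; open, the fingers measure 114 mm over their backs; the gripper's body (76 mm by 85 mm) begins 54 mm behind the grasp point. The pads swing forward as they close: fully open they stand 13 mm farther back than shut.
Start: joints at [1.132, 0.326, -0.193, 1.052, 0, 1.437], TCP at [0.165, 0.525, 0.231] pointing down, gripper open.
Joint ranges: [-2.65, 2.65], [-0.97, 1.79], [-1.3, 1.35], [-1.93, 2.1], [-1.47, 1.37], [-3.14, 3.14]. Speed limits (rad/s): [2.57, 2.57, 3.14, 3.14, 3.14, 3.14].

INTERFACE

Orientations are given as a unit quaternion [w, x, y, z].
In Python, from cell import bot gives the robot as it stands. Calls block until the motion is done:
- bot.move_pose(position, orientation): joint-space move of the TCP to a pose.
- bot.move_linear(position, speed=0.15, rotation=None, until_force=None): straight line of the TCP; rotation=None keeps the orientation; speed is the mean speed in m/s. With until_force (N) it stops when the force on the tool has changed by that much, and returns True; else False.
- bot.goto_joints(angles): joint-space move.
- bot.set_gripper(opening, grasp_force=None): opening from 0.0 (shut) to 1.0 (fully open); grasp_force is the grip in N (None keeps the last); returns when the fingers have stopped.
- bot.wait(seconds).
- bot.solve_ik(position, orientation): joint angles nearest the present ones, or None.
- bot.camera(name): name is "scene" or "top" or "wrist"; returns the picture (480x640x3 uint8, red, green, blue); there is no depth.
- bot.calibration(name): a dict with "mtx" (3x3 intrinsics, pixels), "extrinsics" (4x4, takes a point from world to camera coordinates); the wrist camera has in their place "hand_eye" (4x4, takes a point from camera to tool coordinates, whose origin is the TCP and whose axes are the tool frame's). Camera axes: x right, y down, z forward; pixel columns grow to the right and rows downward; lengths in m; the calibration is good to about 2 mm. A picture is of the moment at which its call begins: read the wrist's pose just before it. calibration takes no time and is no camera call.
A pose or a line that the arm cannot do raises bot.PlanningError and nothing moves.
- bot.close_job(): hands the job in, once; it reports no verdict.
Trained networks look in the newest picture that a camera, given by its name, has taken for a name from the list of things; names that differ only in an ending like _2 or _b are one class to them, and where a whole thing is asked for, a point or a joint stands for the part that bears it (a point fixed in the world has none). Each returns a list of dicts, best first, with "confidence" (0 to 1); they miss things now and then, are a little off and sometimes report something else, mostly with a low value. They report only what shows in the picture. A call takes as long as a camera call. They do not tell look-alikes from the thing itself.
- bot.search_frame(camera, thing): "bbox" ([left, top, width, height] in pixels, round what is visible of it).
Readings, each from a call of its own:
- bot.read_clock(): time.
- bot.read_joint_positions(): joint angles.
- bot.read_joint_vel(): joint speeds.
- bot.read_joint_efforts(): joint torques, N m.
- bot.read_position(): TCP position.
- bot.read_tool_rot(): TCP orientation.
- bot.read_ft_force(): force on the tool from outside, world axes, zero at the start.
- bot.read_moment(): the same for the moment, N m.
- bot.read_gripper_width(): opening from 0.0 (shut) to 1.0 (fully open).
Only numpy, scipy, OpenCV 4.12 (cv2) and the standard library are available. Lean on these libraries where they do the work, as an engineer would, in place of code of your own. Each camera call takes 0.05 s, during which the arm holds its last target.

TASK

Press the spring ejector key of the aluminium harmonica case with one finger and, keeping the key down, trap the harmonica with the other finger as it slides out, so that its nose stands about two to three centimetres out of the case's mouth and it does not run off the end. Never lift or carry the harmonica, and leave the other things on the glass shelf alone. Finish holding like that: one finger keeping the key pressed, the other stopping the harmonica.

Things in the scene. Friction and masses are not known exactly. Their poses are not given: they have to be found in the camera images.
- presenter: Brushed aluminium harmonica case, fixed on the glass shelf. Origin: on its underside (the shelf's top, 10 mm above the work surface) below the middle of the case's mouth; x: the way the harmonica comes out, y: left of that, z: up. A channel from x = -118 to 0 mm, 38 mm wide (y = -19 to 19), 49 mm high, with a slot along the roof; its floor is at z = 22 mm.
- tongue_end (a point): Middle of the far edge of the tongue, the case's floor (z = 22 mm) running on 30 mm past the mouth, 44 mm wide, without side walls; at x = 30, y = 0 in the case's frame. Beyond it nothing supports the harmonica.
- eject_key: Ejector key: ribbed steel plate, 44 mm (case x) by 30 mm (y). Origin: centre of its top face, at x = 36, y = 55 mm in the case's frame, z = 38 mm when up. It goes straight down 10 mm (to z = 28) against a spring of 2 to 4 N plus up to 5 N latch friction, and rises when let go. Under it a low wing, top at z = 19, x = 10 to 62, y = 22 to 75 mm.
- latch (a point): Middle of the top of the steel latch before the harmonica's nose, 18 mm wide, x = -5 to -1 mm, standing 6 mm above the floor. It is one piece with the key; with the key 6 to 7 mm down it is clear and a damped spring pusher drives the harmonica out at about 3 to 6 cm/s with 2 to 4 N, far enough to tip off the tongue. If the key rises again the latch lifts the harmonica.
- harmonica: The harmonica, 100 x 27 x 22 mm, 0.07 kg or so, steel covers on a wooden comb, lying loose in the case. Origin: centre of its underside; its long x axis points out of the mouth. Its top is at z = 44 mm in the case's frame. At the start its nose is about 5 mm inside the mouth.
- harmonica_nose (a point): Centre of the harmonica's leading end face (27 mm wide, 22 mm high). Its x in the case's frame is how far it stands out of the mouth: about -5 mm at the start.
- bridge_blank: Bystander: rosewood ukulele bridge blank, 90 x 22 x 10 mm, lying beside the case. Origin: centre of its underside.
- thumb_pick: Bystander: lime silicone thumb pick, a ring 23 mm across and 12 mm high with a blade, lying ahead of the tongue. Origin: centre of the ring's underside.
- rosin_tin: Bystander: round brass rosin tin, 42 mm across, 18 mm high, beside the case on the key's side. Origin: centre of its underside.
- tuning_fork: Bystander: steel tuning fork lying flat, 136 mm long, 6 mm thick. Origin: underside at its fork.
- bottle_slide: Bystander: amber glass guitar slide, an upright tube 28 mm across, 55 mm high. Origin: centre of its underside.
- bowl: Bystander: small blue ceramic bowl, 70 mm across, 28 mm high. Origin: centre of its underside.
Things that resemble listed ones, but are neither listed nor needed, are in the scene too. There is more than one size of the harmonica; the one meant has the size given above.

How it is judged:
By the outcome, as a careful person would: the job done as asked, in the order asked, and still so for the second after the job is handed in, while the arm keeps its last pose, push and grip.
It also fails if it takes over 32 s, if anything falls off the work surface, if the arm or the gripper's body presses on something with over 40 N, if the wrist force passes 120 N, or if a joint passes its speed limit or range.

## Working session

There is one attempt and no reset: what is moved stays moved. The work goes in short steps, each a Python script; the robot and the scene stay as the last script left them, time stands still between calls to the robot, and variables do not carry over. Pictures are saved under pics/ and viewed, and the job is handed in when it is done.

```bash
mkdir -p pics; ls; python3 - <<'E'
from cell import bot
import cv2
for n in ("scene","top","wrist"):
    im=bot.camera(n); cv2.imwrite(f"pics/{n}0.png",im[:,:,::-1])
    c=bot.calibration(n)
    print(n,{k:v.round(4).tolist() if hasattr(v,'round') else v for k,v in c.items()})
    if n!="wrist":
        for t in ("presenter","eject_key","harmonica","tongue_end","latch"):
            print(t,[(d['bbox'],round(d['confidence'],2)) for d in bot.search_frame(n,t)][:3])
print(bot.read_clock(),bot.read_tool_rot(),bot.read_gripper_width(),bot.grip_depth)
E
```

```text
pics
scene {'mtx': [[448.0481, 0.0, 317.9795], [0.0, 448.0481, 235.8948], [0.0, 0.0, 1.0]], 'extrinsics': [[-0.7937, 0.6083, 0.0019, 0.3579], [0.4975, 0.651, -0.5733, -0.1682], [-0.3499, -0.4541, -0.8194, 1.1695], [0.0, 0.0, 0.0, 1.0]]}
presenter []
eject_key [([269.5, 323.0, 21.8, 20.7], 0.91)]
harmonica [([304.3, 120.1, 36.9, 35.2], 0.83), ([463.1, 267.3, 58.2, 27.9], 0.8), ([282.8, 280.4, 40.6, 21.1], 0.76)]
tongue_end [([259.4, 267.5, 79.3, 90.7], 0.74), ([133.2, 175.6, 26.0, 22.7], 0.72), ([313.3, 309.8, 23.1, 23.4], 0.47)]
latch [([267.7, 299.9, 24.9, 45.6], 0.63)]
top {'mtx': [[538.004, 0.0, 316.4697], [0.0, 538.004, 238.0639], [0.0, 0.0, 1.0]], 'extrinsics': [[0.1194, -0.9928, 0.0041, -0.0464], [-0.9688, -0.1175, -0.2181, 0.454], [0.217, 0.022, -0.9759, 1.3012], [0.0, 0.0, 0.0, 1.0]]}
presenter [([277.3, 161.3, 34.4, 77.0], 0.62)]
eject_key [([280.2, 163.3, 13.6, 16.0], 0.5)]
harmonica [([176.0, 302.3, 38.6, 58.2], 0.88), ([403.0, 343.8, 53.6, 21.4], 0.74), ([292.0, 188.9, 13.6, 31.9], 0.73)]
tongue_end [([282.5, 161.9, 10.9, 12.3], 0.7), ([276.9, 162.6, 35.1, 72.2], 0.64)]
latch [([290.6, 191.1, 14.6, 28.8], 0.48), ([278.3, 162.9, 18.0, 12.8], 0.47)]
wrist {'mtx': [[359.0596, 0.0, 318.6812], [0.0, 359.0596, 242.0113], [0.0, 0.0, 1.0]], 'hand_eye': [[1.0, 0.0, 0.001, 0.0003], [-0.0009, -0.263, 0.9648, -0.1434], [0.0003, -0.9648, -0.263, 0.0658], [0.0, 0.0, 0.0, 1.0]]}
0.65 [-0.57008905  0.57011797  0.41828653 -0.41833043] 0.9977141335838696 0.0187
```

View pics/scene0.png

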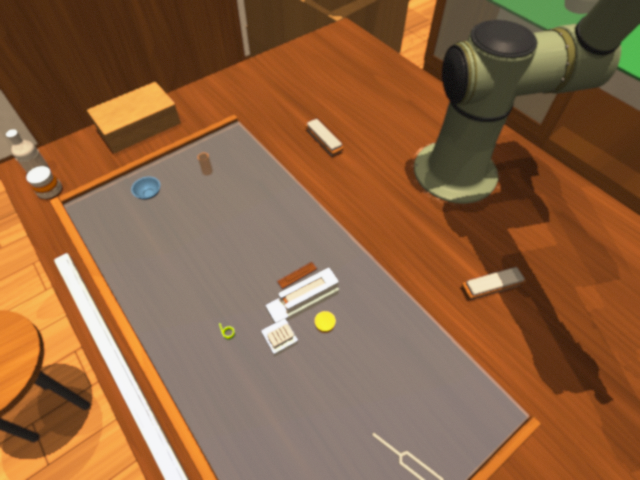

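View pics/top0.png

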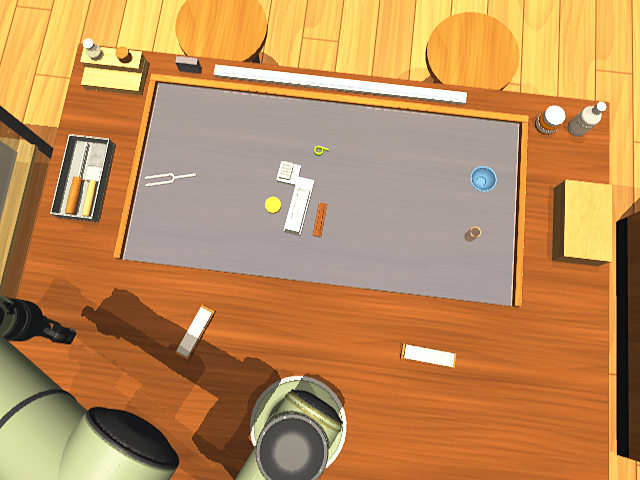

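```bash
python3 - <<'E'
import cv2
a=cv2.imread("pics/scene0.png")[250:370,210:370]; b=cv2.imread("pics/top0.png")[140:250,230:380]
cv2.imwrite("pics/scz.png",cv2.resize(a,None,fx=5,fy=5,interpolation=2)); cv2.imwrite("pics/tpz.png",cv2.resize(b,None,fx=5,fy=5,interpolation=2))
E
```

```text
(no output)
```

View pics/scz.png

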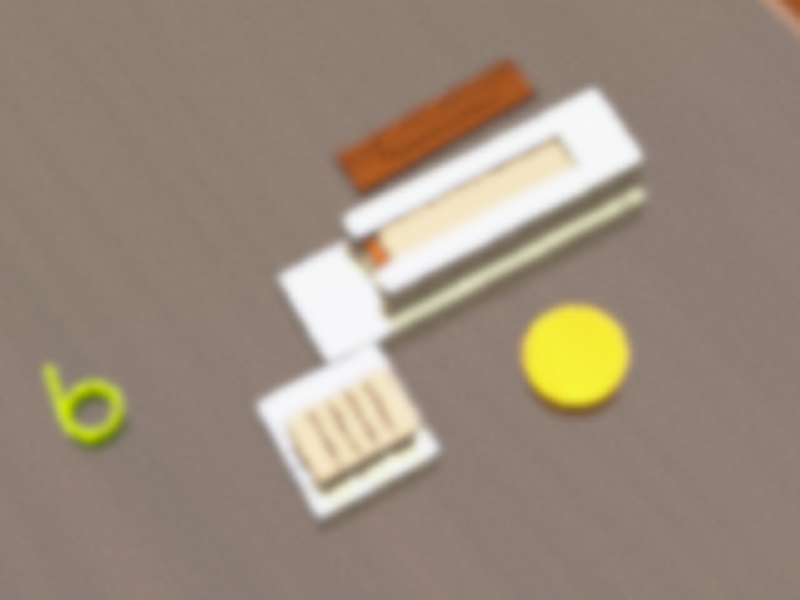

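View pics/tpz.png

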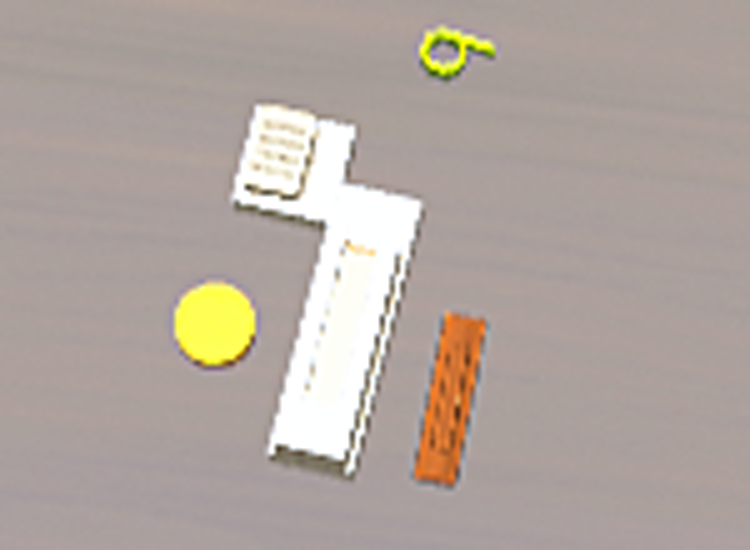

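View pics/wrist0.png

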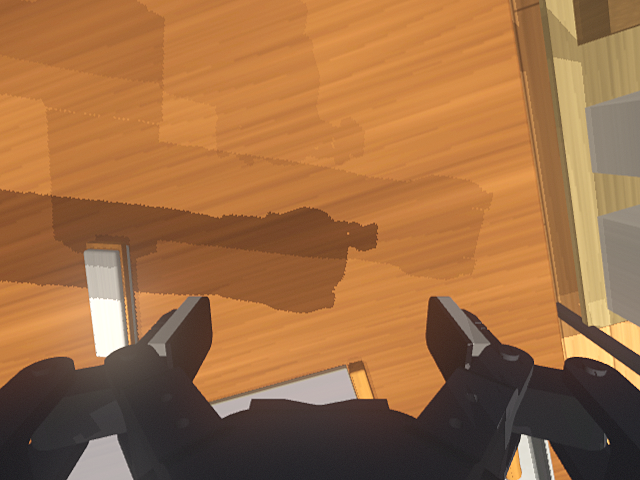

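```bash
cat > h.py <<'E'
import numpy as np, cv2
from scipy.optimize import least_squares
from scipy.spatial.transform import Rotation as R
from cell import bot
def proj(K,E,P):
    c=(E[:3,:3]@np.asarray(P,float).T).T+E[:3,3]
    p=(K@c.T).T; return p[:,:2]/p[:,2:]
def case2w(q,P):
    x,y,a=q; P=np.asarray(P,float)/1000
    c,s=np.cos(a),np.sin(a)
    return np.c_[x+c*P[:,0]-s*P[:,1], y+s*P[:,0]+c*P[:,1], P[:,2]+0.010]
def rot_down(a): # tool x (jaw) along world angle a, y down
    xa=np.array([np.cos(a),np.sin(a),0]); ya=np.array([0,0,-1.]); za=np.cross(xa,ya)
    q=R.from_matrix(np.c_[xa,ya,za]).as_quat(); return np.r_[q[3],q[:3]]
E
python3 - <<'E'
from h import *
S=[((30,-22,22),(278,275)),((30,22,22),(328,360)),((36,55,38),(352,425)),((-118,-22,49),(598,88)),((-118,22,49),(642,158)),((0,-22,49),(342,215)),((0,22,49),(390,290))]
T=[((30,-22,22),(424,202)),((36,55,38),(281,151)),((-118,22,49),(270,455)),((-118,-22,49),(355,470))]
obs=[]
for n,L,o in(("scene",S,(210,250)),("top",T,(230,140))):
    c=bot.calibration(n); obs.append((n,c["mtx"],c["extrinsics"],np.array([l[0] for l in L]),np.array([l[1] for l in L])/5+np.array(o)-.4))
f=lambda q:np.concatenate([(proj(K,E,case2w(q,P))-p).ravel() for _,K,E,P,p in obs])
for n,K,E,P,p in obs: 
  r=least_squares(lambda q:(proj(K,E,case2w(q,P))-p).ravel(),[.5,0,0]); print(n,r.x,r.fun.reshape(-1,2).round(1).tolist())
r=least_squares(f,[.5,0,0]);print(r.x,r.fun.round(1))
q=r.x; a=q[2]
tgt=case2w(q,[(36,27,0)])[0]; tgt[2]=.25
for s in(1,-1):
    o=rot_down(a+s*np.pi/2); print(s,o,bot.solve_ik(tgt,o),tgt, np.hypot(*tgt[:2]))
E
```

```text
scene [ 0.58493879  0.05956869 -0.12395168] [[0.3, -0.0], [0.2, 0.3], [-0.2, -0.9], [-1.3, -0.9], [1.0, 1.1], [-0.4, -0.9], [0.3, 1.4]]
top [ 0.58254075  0.05805633 -0.10479509] [[-0.3, 1.4], [-0.2, 1.1], [0.2, -1.6], [0.3, -0.7]]
[ 0.58432974  0.05908161 -0.11439318] [ 0.4 -0.2  0.4 -0.   0.3 -1.3 -1.6 -1.6  0.9  0.3 -0.4 -1.2  0.6  1.
 -0.5  0.8 -0.3  0.2 -0.6 -2.5 -0.5 -1.5]
1 [-0.52776507  0.52776507  0.47059965 -0.47059965] [0.01314097 0.46454326 0.06464206 1.17089513 0.         0.12753415] [0.62317634 0.08179597 0.25      ] 0.6285215416703618
-1 [ 0.47059965 -0.47059965  0.52776507 -0.52776507] [ 0.01314097  0.46454326  0.06464206  1.17089513  0.         -3.0140585 ] [0.62317634 0.08179597 0.25      ] 0.6285215416703618
```

```bash
python3 - <<'E'
from h import *
q=[0.58433,0.05908,-.1144]
t=case2w(q,[(85,27,0)])[0]; t[2]=.22
bot.move_pose(t,rot_down(q[2]+np.pi/2))
bot.set_gripper(.48,20)
p=bot.read_position();o=bot.read_tool_rot()
im=bot.camera("wrist"); cv2.imwrite("pics/w1.png",im[:,:,::-1])
np.savez("w1.npz",p=p,o=o)
print(p,o,bot.read_gripper_width(),bot.read_clock(),bot.read_ft_force())
E
```

```text
[0.67183812 0.07627069 0.21998727] [ 0.52775813 -0.52773462 -0.47062129  0.47061994] 0.47716870298466196 3.6167 [-0.4483793  -0.72572001 -0.32326971]
```

View pics/w1.png

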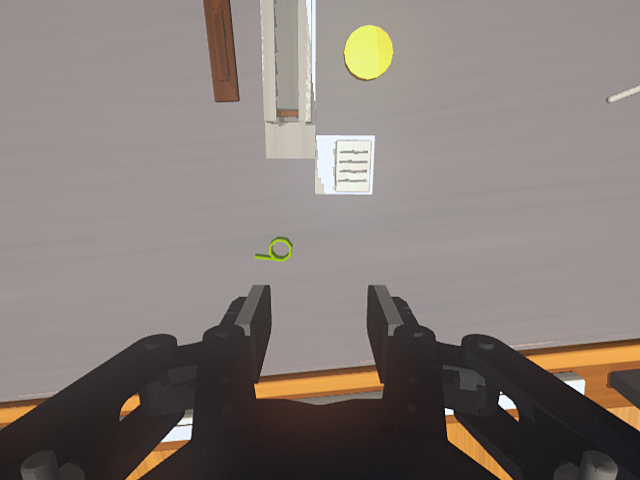

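```bash
python3 - <<'E'
from h import *
im=cv2.imread("pics/w1.png")
a=cv2.resize(im[270:400,180:460],(800,371),interpolation=cv2.INTER_CUBIC); a=cv2.convertScaleAbs(a,alpha=2.2)
cv2.imwrite("pics/w1f.png",a)
cv2.imwrite("pics/w1c.png",cv2.resize(im[0:210,200:410],None,fx=2.8,fy=2.8,interpolation=cv2.INTER_CUBIC))
c=bot.calibration("wrist");K=c["mtx"];H=np.linalg.inv(c["hand_eye"])
for x in (-20,-27,20,27):
  for y in(0,-5):
    print(x,y,[proj(K,H,[[x/1e3,y/1e3,z/1e3]])[0].round(0).tolist() for z in(-11,11)])
E
```

```text
-20 0 [[273.0, 324.0], [271.0, 278.0]]
-20 -5 [[271.0, 330.0], [269.0, 282.0]]
-27 0 [[257.0, 324.0], [254.0, 278.0]]
-27 -5 [[255.0, 330.0], [252.0, 282.0]]
20 0 [[363.0, 324.0], [365.0, 278.0]]
20 -5 [[365.0, 330.0], [366.0, 282.0]]
27 0 [[379.0, 324.0], [381.0, 278.0]]
27 -5 [[381.0, 330.0], [383.0, 282.0]]
```

View pics/w1f.png

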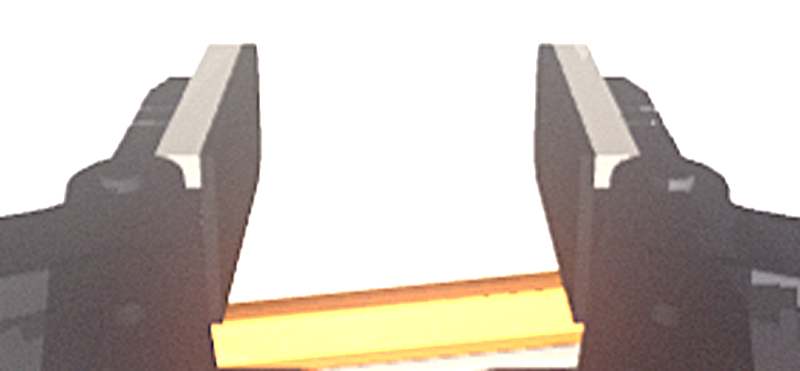

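View pics/w1c.png

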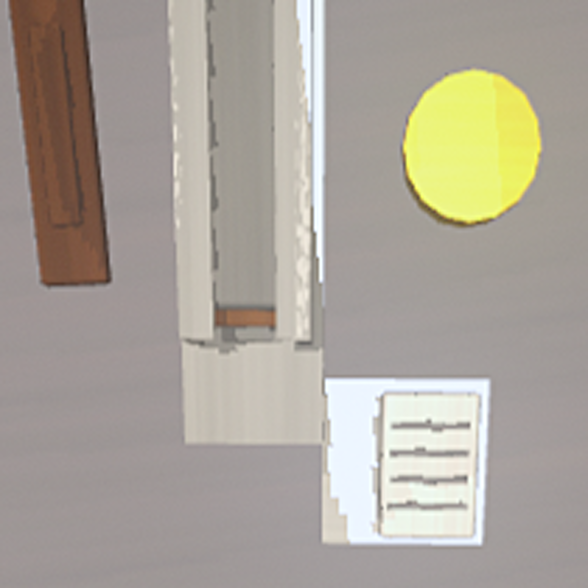

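```bash
python3 - <<'E'
from h import *
d=np.load("w1.npz");p=d["p"];o=d["o"]
T=np.eye(4);T[:3,:3]=R.from_quat(np.r_[o[1:],o[0]]).as_matrix();T[:3,3]=p
c=bot.calibration("wrist");K=c["mtx"];E=np.linalg.inv(T@c["hand_eye"])
W=[((30,-22,22),(185,442)),((30,22,22),(323,442)),((36,55,38),(430,465)),((10,75,19),(488,380)),((62,75,19),(482,545)),((62,22,19),(323,543))]
P=np.array([w[0] for w in W]);px=np.array([w[1] for w in W])/2.8+[200,0]
r=least_squares(lambda q:(proj(K,E,case2w(q,P))-px).ravel(),[.58,.06,-.11]);print(r.x,r.fun.reshape(-1,2).round(1).tolist())
q=r.x
N=case2w(q,[(-5,0,44)]);print("nose px crop",(proj(K,E,N)-[200,0])*2.8)
np.save("q.npy",q)
E
```

```text
[ 0.58602344  0.06155013 -0.12208858] [[0.2, 0.1], [-0.1, 0.5], [-0.2, 0.5], [0.5, 0.0], [-0.1, -0.7], [-0.3, -0.4]]
nose px crop [[247.10975461 322.20505719]]
```

```bash
python3 - <<'E'
from h import *
q=np.load("q.npy")
bot.set_gripper(.55,20)
t=case2w(q,[(36,27,0)])[0]; o=rot_down(q[2]+np.pi/2)
t[2]=.13; bot.move_pose(t,o)
t[2]=.07; bot.move_linear(t,.1)
p=bot.read_position();oo=bot.read_tool_rot()
im=bot.camera("wrist"); cv2.imwrite("pics/w2.png",im[:,:,::-1]); im=bot.camera("scene");cv2.imwrite("pics/s2.png",cv2.resize(im[230:380,200:400],None,fx=4,fy=4,interpolation=2)[:,:,::-1])
np.savez("w2.npz",p=p,o=oo)
print(p-t,o,oo,bot.read_gripper_width(),bot.read_clock())
for i in range(3): print(bot.read_ft_force())
E
```

```text
[ 8.38337744e-04 -8.78880006e-06  7.20450720e-04] [-0.52957188  0.52957188  0.4685655  -0.4685655 ] [-0.5292709   0.52988956  0.46891642 -0.46819522] 0.5499964283230749 5.1917
[ 0.62788543 -0.08201808  0.57035394]
[ 0.62788543 -0.08201808  0.57035394]
[ 0.62788543 -0.08201808  0.57035394]
```

View pics/w2.png

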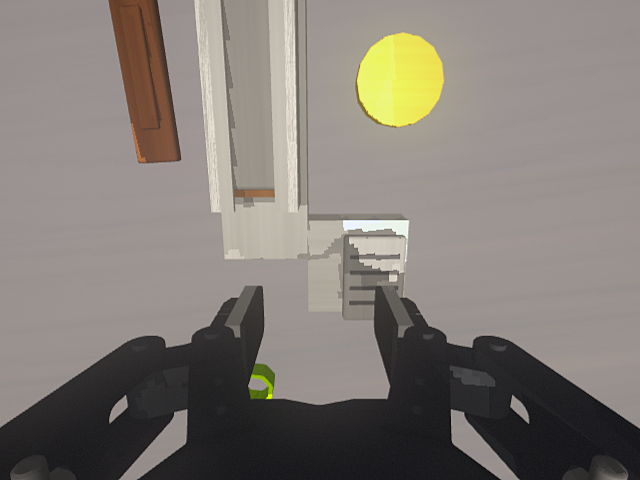

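View pics/s2.png

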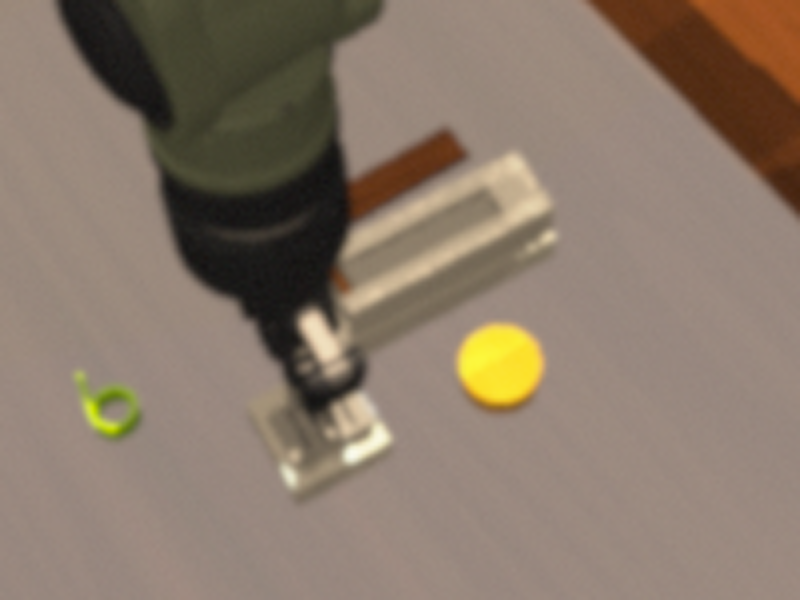

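```bash
python3 - <<'E'
from h import *
im=cv2.imread("pics/w2.png");cv2.imwrite("pics/w2c.png",cv2.resize(im[180:335,200:430],None,fx=3.4,fy=3.4,interpolation=2))
d=np.load("w2.npz");p=d["p"];o=d["o"]
T=np.eye(4);T[:3,:3]=R.from_quat(np.r_[o[1:],o[0]]).as_matrix();T[:3,3]=p
c=bot.calibration("wrist");K=c["mtx"];E=np.linalg.inv(T@c["hand_eye"])
W=[((30,-22,22),(223.5,259)),((30,22,22),(308,259)),((10,75,19),(408.5,219)),((14,40,38),(343,236)),((14,70,38),(405,237)),((58,40,38),(343,320)),((62,22,19),(308,311))]
P=np.array([w[0] for w in W]);px=np.array([w[1] for w in W])
r=least_squares(lambda q:(proj(K,E,case2w(q,P))-px).ravel(),[.58,.06,-.11]);print(r.x,r.fun.reshape(-1,2).round(1).tolist())
q=np.load("q.npy");print((proj(K,E,case2w(q,P))-px).round(1).tolist())
E
```

```text
[ 0.58595839  0.06058443 -0.11323836] [[1.0, 0.2], [-0.9, -0.5], [-1.0, 0.6], [0.2, 0.6], [1.0, -0.9], [-0.6, 0.1], [0.2, -0.1]]
[[2.3, -0.3], [0.4, -0.3], [0.6, 1.8], [2.0, 1.2], [2.7, 0.2], [0.3, 0.7], [1.0, 0.1]]
```

View pics/w2c.png

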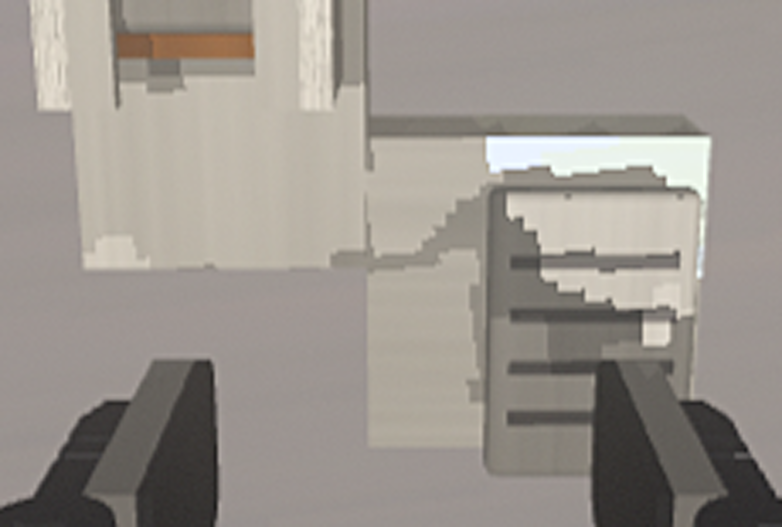

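```bash
python3 - <<'E'
from h import *
q=(np.load("q.npy")+np.array([0.58596,.06058,-.1132]))/2; np.save("q2.npy",q)
t=case2w(q,[(36,27,0)])[0]; t[2]=.052
print(bot.move_linear(t,.06,rotation=rot_down(q[2]+np.pi/2)),bot.read_ft_force())
t[2]=.032
print(bot.move_linear(t,.02,until_force=2.0))
print(bot.read_position(),t,bot.read_ft_force(),bot.read_clock())
im=bot.camera("wrist"); cv2.imwrite("pics/w3.png",im[:,:,::-1])
E
```

```text
False [ 0.73491122 -0.21315643  0.35568077]
True
[0.62516667 0.08366614 0.04425078] [0.62491196 0.083653   0.032     ] [1.00491816 0.07674233 1.72222588] 6.175
```

View pics/w3.png

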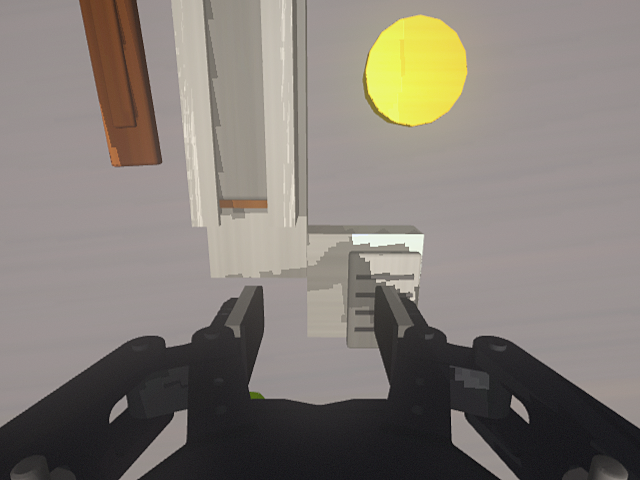

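```bash
python3 - <<'E'
from h import *
q=np.load("q2.npy")
t=case2w(q,[(36,27,0)])[0]
print(bot.read_ft_force())
for z in (.0435,.0425,.0415,.0405):
    t[2]=z; f=bot.move_linear(t,.02,until_force=6)
    print(z,f,bot.read_position().round(4),bot.read_ft_force().round(2))
print(bot.read_clock())
E
```

```text
[1.46822605 0.23886767 2.31339443]
0.0435 False [0.6251 0.0837 0.0438] [ 0.34 -0.74  3.55]
0.0425 False [0.6251 0.0837 0.0426] [1.1  0.43 3.74]
0.0415 False [0.6251 0.0837 0.0415] [1.04 0.4  3.29]
0.0405 False [0.6251 0.0837 0.0405] [ 1.44 -0.14  2.94]
7.225
```

```bash
python3 - <<'E'
from h import *
q=np.load("q2.npy")
t=case2w(q,[(36,27,0)])[0]
for z in (.038,.0352):
    t[2]=z; f=bot.move_linear(t,.03,until_force=14)
    print(z,f,bot.read_position().round(4),bot.read_ft_force().round(2))
bot.wait(1.0)
print(bot.read_position().round(4),bot.read_ft_force().round(2))
p=bot.read_position();o=bot.read_tool_rot();np.savez("w4.npz",p=p,o=o)
im=bot.camera("wrist"); cv2.imwrite("pics/w4.png",im[:,:,::-1])
im=bot.camera("scene"); cv2.imwrite("pics/s4.png",cv2.resize(im[230:380,200:400],None,fx=4,fy=4,interpolation=2)[:,:,::-1])
print(bot.read_clock())
E
```

```text
0.038 False [0.6249 0.0837 0.0378] [ 1.1  -1.11  4.12]
0.0352 False [0.625  0.0837 0.0355] [-1.01 -0.47  5.36]
[0.625  0.0837 0.0355] [ 0.02 -0.73  6.48]
8.825
```

View pics/w4.png

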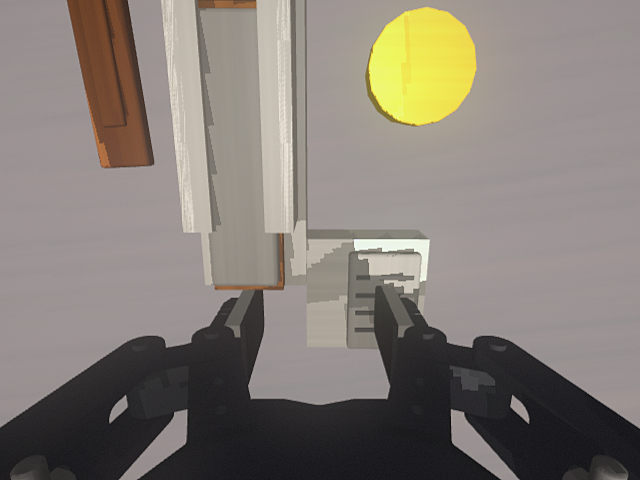

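View pics/s4.png

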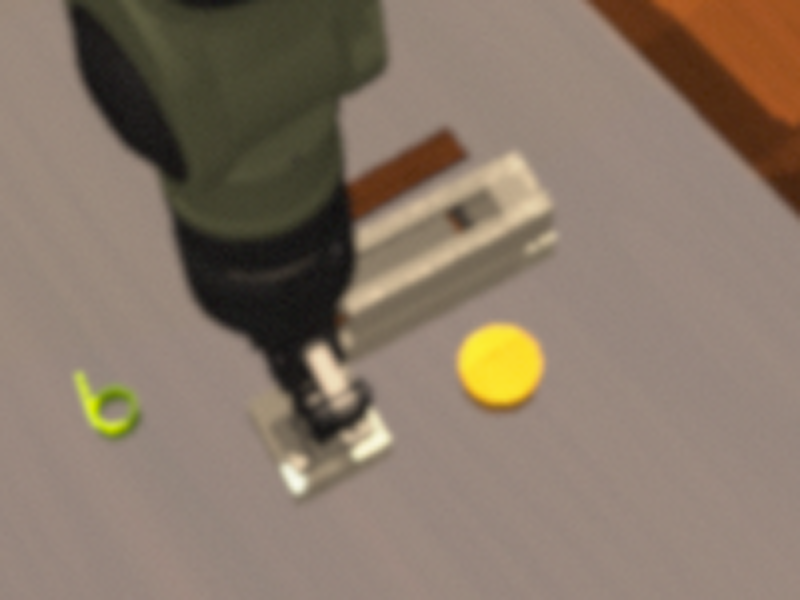

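```bash
python3 - <<'E'
from h import *
q=np.load("q2.npy")
d=np.load("w4.npz");p=d["p"];o=d["o"]
T=np.eye(4);T[:3,:3]=R.from_quat(np.r_[o[1:],o[0]]).as_matrix();T[:3,3]=p
c=bot.calibration("wrist");K=c["mtx"];E=np.linalg.inv(T@c["hand_eye"])
for x in(18,20,22,24,26,28): print(x,proj(K,E,case2w(q,[(x,-13.5,44),(x,13.5,44),(x,0,33)])).round(1).tolist())
print("tongue",proj(K,E,case2w(q,[(30,-22,22),(30,22,22),(0,-22,49),(14,70,28),(14,40,28)])).round(1).tolist())
im=cv2.imread("pics/w4.png");cv2.imwrite("pics/w4c.png",cv2.resize(im[210:350,180:440],None,fx=3,fy=3,interpolation=2))
for i in range(2): bot.wait(.1);print(bot.read_ft_force().round(2))
E
```

```text
18 [[208.4, 277.3], [281.3, 277.4], [250.3, 267.5]]
20 [[208.8, 282.4], [281.4, 282.4], [250.5, 272.2]]
22 [[209.3, 287.4], [281.6, 287.4], [250.8, 276.9]]
24 [[209.7, 292.4], [281.7, 292.4], [251.0, 281.6]]
26 [[210.1, 297.3], [281.9, 297.3], [251.3, 286.2]]
28 [[210.5, 302.2], [282.0, 302.2], [251.5, 290.8]]
tongue [[206.0, 285.1], [306.4, 285.1], [175.2, 233.4], [422.5, 254.4], [349.5, 254.3]]
[ 0.6  -1.01  7.  ]
[ 0.15 -0.71  6.13]
```

View pics/w4c.png

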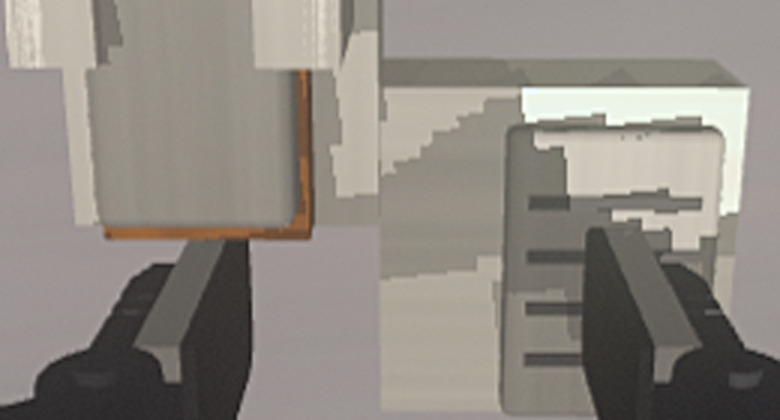

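```bash
python3 - <<'E'
from cell import bot
print(bot.read_position().round(4),bot.read_clock()); bot.close_job()
E
```

```text
[0.625  0.0836 0.0355] 9.025
the job is handed in; nothing more can be done
```

I pressed the ejector key with one finger and stopped the harmonica with the other. The job was handed in at 9.0 s with the arm still holding that pose.

- **Which harmonica:** I chose the one in the case, at top-camera pixel (298, 205). The two loose look-alikes lie off the glass shelf at (195, 330) and (428, 355).
- **Key:** it is down about 8.7 mm by arm travel since contact, and the latch clears at 6 to 7 mm. The vertical force held steady at about 6 to 7 N.
- **Harmonica:** in the last wrist picture it rests on the tongue against the stopping finger. Its nose stands about 24 to 25 mm out of the mouth, give or take about 2 mm.
- **Other things:** nothing else on the shelf appeared moved in the last pictures.
- **Disagreements:** the scene and top camera fits of the case differed from the wrist camera fit by about 2 to 3 mm, so I used the two wrist views, which agreed to about 1 mm. The force reading wanders by about 1 N, so the point of first contact with the key is uncertain by about 0.5 mm.

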